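# Offer up a battery-dock hinge leaf and hold it for the pin

### The arm

A 6-joint arm with a two-finger parallel gripper is mounted at the origin on the work surface. World frame = base frame: x ahead of the robot, y to its left, z up, the work surface at z = 0. Lengths are in m, angles in rad, forces in N, time in s.
With the tool pointing down it reaches from about 0.35 to 0.85 m from the base axis. Payload 8.1 kg.
Tool frame: the origin (TCP) lies on the mounting face of the last link; the fingertips stand 186 mm ahead of it and the grasp point (between the pads) lies 167 mm ahead of it; z points along the fingers, y is the line along which they close (so a half turn about z gives the same grasp; the last joint's range is limited). The gripper opens to 93 mm and grips with 3 to 60 N. Pads are 15 mm wide; open, the fingers measure 128 mm over their backs; the gripper's body (75 mm by 188 mm) begins 65 mm behind the grasp point.
Start: joints at [1.127, 0.13, 1.488, -0, 1.523, -0.085], TCP at [0.211, 0.562, 0.405] pointing down, gripper open.
Joint ranges: [-2.96, 2.96], [-0.89, 2.26], [0.02, 2.5], [-1.34, 4.48], [0, 2.73], [-2.66, 2.66]. Speed limits (rad/s): [2.39, 2.39, 2.79, 3.14, 3.14, 3.14].

### API

Orientations are given as a rotation vector (axis times angle).
In Python, from plant import * gives the robot as it stands. The module is installed in compiled form; this text tells all that it offers.
- The arm moves only by the tool arm_command, never from a script. Its argument "increments" is a list of rows, each a list of 6 numbers: the shift along the tool's x, y, z in units of 0.2 m (1.0 is 0.2 m), then the turn, a rotation vector about the tool's x, y, z in units of pi rad (1.0 is pi rad). A call has exactly 5 rows; each row is the pose to reach, as a shift and turn from the pose commanded when the call began, along the tool's axes at that moment, turning the shorter way round; what a row does not reach only later rows make up. A row lasts 1/8 s, in which the tool goes at most 62.5 mm and 10.7 degrees, less where a joint would pass 70% of its speed; a pose out of reach is approached as far as the arm can. A call with a number of a shift or a turn outside -1 to 1 is refused whole. A call with a gripper value outside its range is refused whole. "fingers" is the closure, from -1 (fully open) to 1 (shut), set as the call begins (left out, the last holds). The fingers move at their own pace and stop on an object; "force" is the grip in N (left out, the last holds). Time passes only in rows, so rows that repeat a pose let the fingers close, or fill a call up. It gives the time, the measured TCP pose, the force, the opening and the grip force at its end, in the units of the state.
- read_state(): the state, without advancing time (a new reading comes with each control period).
- read_camera(name): name is "scene" or "top"; returns a dict with "image" (384x512x3 uint8, red, green, blue), "fx", "fy", "cx", "cy" (pixels), "T" (4x4, takes a point from camera to world coordinates). Camera axes: x right, y down, z forward; pixel columns grow to the right and rows downward; lengths in m; the calibration is good to about 2 mm. A picture is of the moment at which its call begins. There is no depth.
- close_job(): hands the job in; it is judged then, once.
The state is a dict: "t": time; "q": joint angles; "dq": joint speeds; "joint_torque": joint torques, N m; "tool_pos": TCP position; "orientation": TCP orientation; "force": force on the tool from outside, world axes, zero at the start; "wrist_torque": the same for the moment, N m; "opening": finger opening in m; "gripper_force": force on a finger pad.
Only numpy, scipy, OpenCV 4.12 (cv2) and the standard library are available. Lean on these libraries where they do the work, as an engineer would, in place of code of your own. Each camera call takes 0.05 s, during which the arm holds its last target. There are 200 camera calls.

### The job

Lift the loose brass hinge leaf up and off its hook on the blue stand, carry it to the wooden charging dock and lower its single knuckle into the gap between the dock's two steel knuckles until the pin holes line up, so that a straight pin could be pushed through all three. Finish while still holding it there: the leaf keeps still, carried by the gripper alone and not leaning on the dock, and is not let go. Leave the other things on the bench (tub of connectors, charger, tray with the pin) where they are.

Things in the scene. Friction and masses are not known exactly. Their poses are not given: they have to be found in the camera images.
- leaf_tab (a point): Grip point on the loose brass hinge leaf (0.15 to 0.31 kg): middle of its top tab, 26 mm wide (y), 5 mm thick (x), 46 mm tall, top edge 15 mm above; gripped from above across its thickness. It hangs plumb. Leaf axes: x = normal of the plate, y = along the bore, z = up. Eye 49 mm and bore 91 mm below, straight down z. On the stand nothing else reaches above 31 mm below this point.
- leaf_eye (a point): Centre of the round eye (24 mm hole) in the loose leaf's plate, by which it hangs on the hook; the plate is 46 mm wide and 5 mm thick from 19 mm below to 19 mm above this point. Axes as leaf_tab.
- leaf_bore (a point): Centre of the loose leaf's knuckle, at its lower end: a brass tube along y, 27 mm outer diameter, 28 mm long, with a 13 mm bore. Above it is a neck 28 mm wide; from 23 mm above this point the plate is 46 mm wide. Axes as leaf_tab.
- stand: Blue stand (fixed), base 130 x 110 x 12 mm; origin on the bench under the hook's root. A post 16 mm square, 174 mm tall, carries a steel bar 8 mm thick that runs level along -x of the stand, 170 mm above the bench, then bends up at its end.
- hook_tip (a point): End of the hook, 63 mm from its root, 178 mm above the bench (metal up to 182 mm); axes as the stand. The bar's last 8 mm rise at 45 degrees to here. The leaf hangs on the level part, 29 to 41 mm in +x from here, the top of its eye on the bar. Raised by 8 to 16 mm it can be drawn off level towards -x.
- dock: Charging dock (fixed): plywood base 225 x 340 mm, origin on the bench under the bore axis; x = away from the robot, y = along the bore axis. Steel fixed leaf on the front of a wooden jamb block (up to 92 mm above the bench, 2 to 39 mm in +x); black battery pack behind (52 to 158 mm in +x, 300 mm long in y, up to 83 mm high).
- dock_bore (a point): Where the loose bore centre belongs: on the bore axis (y) of the dock's two steel knuckles, half-way between them, 125 mm above the bench. Axes as the dock. Each knuckle (27 mm outside, 13 mm bore) lies 18 to 42 mm from here; the 36 mm gap is open to the top, front and 33 mm down. Lowered 10 mm too far, the leaf's wide plate lands on the knuckles. A leaf turned half round fits too.
- tub_mid (a point): Middle of the clear tub of connectors, 160 x 120 x 70 mm tall, loose bystander.
- charger_mid (a point): Middle of the black charger, 75 x 140 x 45 mm tall, loose bystander.
- pin_tray_mid (a point): Middle of the small red tray, 36 x 130 x 16 mm tall, loose bystander; the steel hinge pin (8 mm thick, 101 mm long) lies in it and stays there.
- pin_mid (a point): Middle of the steel hinge pin lying in the red tray, 8 mm thick, its length along y; loose bystander.

How it is judged:
On the way:
1. the leaf is off the hook, carried by the gripper (distance between leaf_eye and hook_tip above 0.06 m and height (world z) of leaf_bore above 0.09 m and contact force between leaf and the fingers above 1 N and contact force between leaf and stand below 0.1 N), for 0.2 s.
At the end, for the whole second after the job is handed in: Gripped (over 1 N), knuckle between the dock's: bore centre within 3.5 mm of the dock's axis in height and fore-and-aft, within 5 mm of the middle along it, axes parallel within 0.07 rad; under 20 mm/s; pressing on the dock under 2 N (x of leaf_bore in the frame of dock_bore between -0.0035 and 0.0035 m and z of leaf_bore in the frame of dock_bore between -0.0035 and 0.0035 m and y of leaf_bore in the frame of dock_bore between -0.005 and 0.005 m and angle between the y axis of leaf_bore and the y axis of dock_bore, either way round below 0.07 rad and contact force between leaf and the fingers above 1 N and contact force between leaf and dock below 2 N and linear speed of leaf below 0.02 m/s); the arm keeps its last pose, push and grip.
It fails at once if the tub is moved by more than 30 mm (distance of tub_mid from where it was at the start of the episode above 0.03 m).
It fails at once if the charger is moved by more than 30 mm (distance of charger_mid from where it was at the start of the episode above 0.03 m).
It fails at once if the pin tray is moved by more than 30 mm (distance of pin_tray_mid from where it was at the start of the episode above 0.03 m).
It fails at once if the pin is moved by more than 40 mm (distance of pin_mid from where it was at the start of the episode above 0.04 m).
It also fails if it takes over 48 s, if anything falls off the work surface, if the arm or the gripper's body presses on something with over 40 N, if the wrist force passes 120 N, or if a joint passes its speed limit or range.

## Working session

There is one attempt and no reset: what is moved stays moved. The work goes in short steps, Python scripts to look and compute and a tool call to move; the robot and the scene stay as the last step left them, time stands still between calls to the robot, and variables do not carry over. Pictures are saved under pics/ and viewed, at most 10 in all, crops included, and the job is handed in when it is done.

Besides the shell and the picture viewer there is one more tool, called after "Call:" as name(argument=value, ...), one argument or row to a line, values as JSON. arm_command: Moves the arm, as the interface text tells. Shifts and turns lie within -1 to 1; 1 stands for 0.2 m of shift or pi rad of turn. Its arguments: {"type":"object","properties":{"increments":{"type":"array","items":{"type":"array","items":{"type":"number","minimum":-1,"maximum":1}}},"fingers":{"type":"number"},"force":{"type":"number"}},"required":["increments"]}

```bash
mkdir -p pics
python3 - <<'E'
from plant import *
import cv2,numpy as np
for n in("scene","top"):
    c=read_camera(n);cv2.imwrite(f"pics/{n}0.png",cv2.resize(c["image"][:,:,::-1],(800,600),interpolation=cv2.INTER_CUBIC));print(n,c["fx"],c["fy"],c["cx"],c["cy"]);print(np.round(c["T"],4).tolist())
s=read_state();print(s)
E
```

```text
scene 432.08653445521406 432.08653445521406 257.3227314203832 198.91366259632068
[[0.5915, 0.4899, -0.6404, 1.406], [0.8063, -0.359, 0.47, -0.6738], [0.0003, -0.7944, -0.6074, 0.989], [0.0, 0.0, 0.0, 1.0]]
top 418.6172868970142 418.6172868970142 260.8082764657341 192.2006877486342
[[0.0273, -0.9873, 0.1568, 0.2526], [-0.9995, -0.0296, -0.0126, 0.0043], [0.017, -0.1564, -0.9875, 1.7879], [0.0, 0.0, 0.0, 1.0]]
{'t': 0.1, 'q': array([ 1.12660550e+00,  1.31044171e-01,  1.48916133e+00, -2.36902307e-05,
        1.52299272e+00, -8.53807062e-02]), 'dq': array([-1.35877723e-03, -1.38213422e-03, -1.28825585e-03, -6.86126056e-05,
        1.09969083e-03, -8.35727056e-04]), 'joint_torque': array([ 7.51569296e-04, -5.61335671e+01, -4.93098700e+01,  7.70684495e-02,
        2.88915855e-02, -3.23190784e-05]), 'tool_pos': array([0.21057988, 0.56161283, 0.40382184]), 'orientation': array([-5.60526186e-01, -3.09077861e+00,  2.44353637e-03]), 'force': array([-0.08417417,  0.53189824, -0.55335129]), 'wrist_torque': array([0.00527482, 0.06810046, 0.0034878 ]), 'gripper_force': 0.0, 'opening': 0.0929152526266557}
```

View pics/scene0.png

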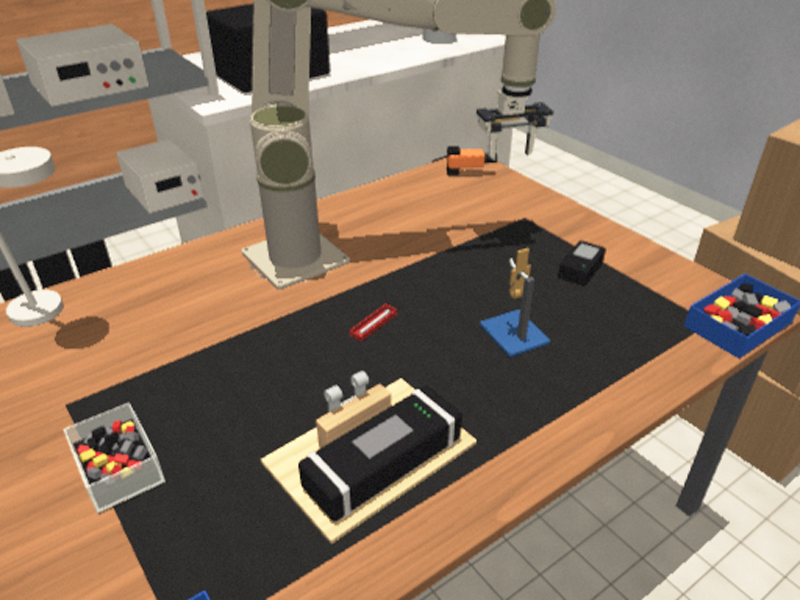

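View pics/top0.png

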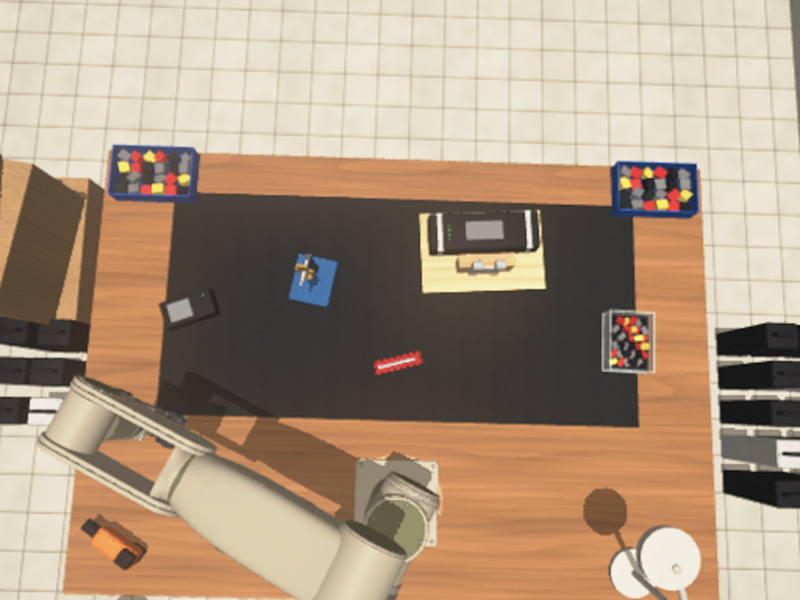

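The scene view shows the leaf at about (520,272), the stand post at (527,310) and the dock knuckles at (334,398) and (360,384). The top view shows the stand at (313,280) and the knuckles at (476,266) and (501,266). I'll enlarge these four spots in one picture.

```bash
cat > h.py <<'E'
from plant import *
import cv2,numpy as np
def crop(c,u0,v0,w,h,k):  # native-pixel crop, enlarged k
    return cv2.resize(c["image"][v0:v0+h,u0:u0+w,::-1],(w*k,h*k),interpolation=cv2.INTER_CUBIC)
def ray(c,u,v):
    d=c["T"][:3,:3]@[(u-c["cx"])/c["fx"],(v-c["cy"])/c["fy"],1];return c["T"][:3,3],d
def atz(c,u,v,z):
    o,d=ray(c,u,v);return o+d*(z-o[2])/d[2]
def pix(c,p):
    q=np.linalg.inv(c["T"])@np.r_[p,1];return [c["fx"]*q[0]/q[2]+c["cx"],c["fy"]*q[1]/q[2]+c["cy"]]
def two(a,ua,b,ub):  # closest point of two rays and the miss
    o,d=ray(a,*ua);p,e=ray(b,*ub);s=np.linalg.lstsq(np.c_[d,-e],p-o,rcond=None)[0]
    x,y=o+s[0]*d,p+s[1]*e;return (x+y)/2,np.linalg.norm(x-y)
E
python3 - <<'E'
from h import *
s=read_camera("scene");t=read_camera("top")
a=np.hstack([crop(s,300,152,57,75,7)[:300*2,:400],np.zeros((525,1,3),np.uint8)])
# four tiles 400x300
T=[crop(s,305,155,50,75,4),crop(s,190,225,100,75,4),crop(t,180,158,40,30,10),crop(t,285,155,50,37,8)[:296]]
T=[cv2.copyMakeBorder(x,0,300-x.shape[0],0,400-x.shape[1],cv2.BORDER_CONSTANT) for x in T]
cv2.imwrite("pics/c1.png",np.vstack([np.hstack(T[:2]),np.hstack(T[2:])]))
E
```

```text
(no output)
```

View pics/c1.png

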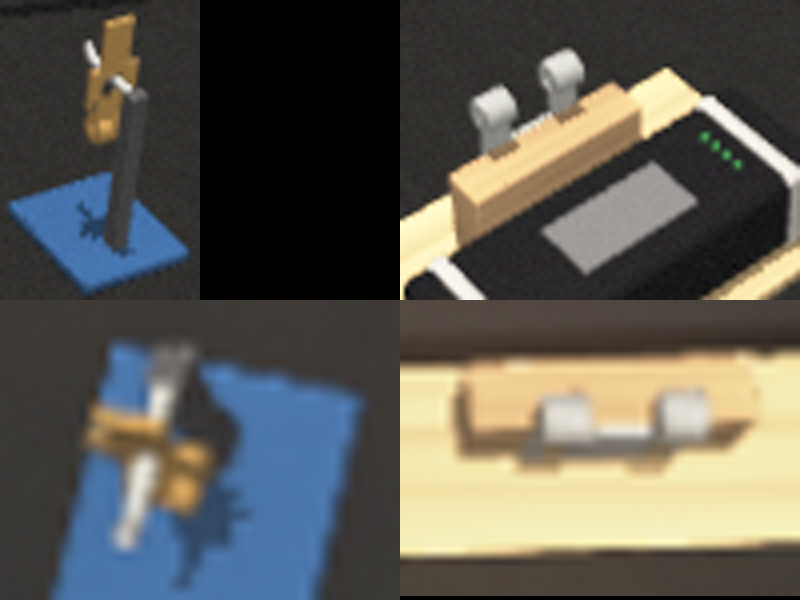

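The top-left tile shows the hook tip at (88,45), the post top at (139,95) and the tab's top edge around (120,16). The top-right tile shows the knuckles at (492,108) and (563,72). In the bottom tiles, the hook runs from (172,355) to (125,545), and the knuckles are at (567,418) and (683,417).

Run:
```python
from h import *
s=read_camera("scene");t=read_camera("top")
np.set_printoptions(precision=4,suppress=True)
for n,us,ut,z in[("tip",(327,166.2),(192.5,182.3),.18),("post",(339.7,178.7),(197.2,163.5),.174),("tabtop",(335,159),(192.3,170.4),.226),("kL",(213,252),(320.4,169.6),.125),("kR",(230.7,243),(305.9,169.7),.125)]:
    print(n,*two(s,us,t,ut),"S@z",atz(s,*us,z)[:2],"T@z",atz(t,*ut,z)[:2])
from scipy.spatial.transform import Rotation as R
print(R.from_rotvec(read_state()["orientation"]).as_matrix())
```

```text
tip [0.5414 0.2535 0.1774] 0.005973810605523952 S@z [0.5453 0.2535] T@z [0.539  0.2507]
post [0.6176 0.2393 0.1737] 0.005450813714687932 S@z [0.619  0.2418] T@z [0.6157 0.2372]
tabtop [0.5781 0.2487 0.2269] 0.005022276700315346 S@z [0.5781 0.2524] T@z [0.5766 0.2468]
kL [ 0.6184 -0.2547  0.1239] 0.0047159381914814065 S@z [ 0.6205 -0.2533] T@z [ 0.617  -0.2566]
kR [ 0.6167 -0.1948  0.1241] 0.0068630578568874105 S@z [ 0.6193 -0.1923] T@z [ 0.6147 -0.1976]
[[-0.9363  0.3512 -0.0003]
 [ 0.3512  0.9363 -0.0006]
 [ 0.     -0.0007 -1.    ]]
```

Call:
arm_command(
  increments=[
    [0, 0, -0.25, 0, 0, 0],
    [-0.2, -0.07, -0.35, 0, 0, 0.05],
    [-0.45, -0.17, -0.35, 0, 0, 0.1],
    [-0.7, -0.26, -0.35, 0, 0, 0.15],
    [-0.9, -0.33, -0.35, 0, 0, 0.2],
  ],
  fingers=-1,
  force=30,
)

```text
t: 0.92
tool_pos: [0.3573, 0.4354, 0.4749]
orientation: [1.496, 2.762, 0.0]
force: [0.7, -0.0, -0.0]
opening: 0.0931
gripper_force: 0.0
```

```bash
cat >> h.py <<'E'
from scipy.spatial.transform import Rotation as R
def plan(p,yaw,tilt=None):  # shift/turn from the measured pose, in command units
    s=read_state();A=R.from_rotvec(s["orientation"])
    y=np.array([np.cos(yaw),np.sin(yaw),0]);z=np.array([0,0,-1.]);B=R.from_matrix(np.c_[np.cross(y,z),y,z])
    print("t",s["t"],"pos",s["tool_pos"].round(4),"yaw",np.arctan2(*A.as_matrix()[[1,0],1]).round(4),"F",s["force"].round(1),"grip",round(float(s["gripper_force"]),1),"open",round(float(s["opening"]),4))
    print("shift",(A.inv().apply(np.array(p)-s["tool_pos"])/.2).round(3),"turn",((A.inv()*B).as_rotvec()/np.pi).round(4))
E
python3 -c "
from h import *
plan([.578,.249,.46],-.19)"
```

```text
t 0.925 pos [0.3573 0.4354 0.4749] yaw 0.5779 F [ 0.7 -0.  -0. ] grip 0.0 open 0.0931
shift [-1.383  0.415  0.075] turn [ 1.000e-04 -0.000e+00  2.444e-01]
```

Call:
arm_command(
  increments=[
    [-0.2, 0.06, 0, 0, 0, 0.05],
    [-0.4, 0.12, 0, 0, 0, 0.1],
    [-0.6, 0.18, 0, 0, 0, 0.15],
    [-0.8, 0.24, 0, 0, 0, 0.2],
    [-0.98, 0.3, 0, 0, 0, 0.244],
  ],
)

```text
t: 1.55
tool_pos: [0.5151, 0.3052, 0.4747]
orientation: [2.42, 2.003, -0.0]
force: [-0.3, 0.5, 0.5]
opening: 0.093
gripper_force: 0.0
```

```bash
python3 -c "
from h import *
plan([.578,.249,.46],-.19)"
```

```text
t 1.55 pos [0.5151 0.3052 0.4747] yaw -0.1881 F [-0.3  0.5  0.5] grip 0.0 open 0.093
shift [-0.217  0.361  0.074] turn [0.     0.     0.0006]
```

Call:
arm_command(
  increments=[
    [-0.1, 0.18, 0.03, 0, 0, 0],
    [-0.217, 0.36, 0.07, 0, 0, 0],
    [-0.217, 0.36, 0.07, 0, 0, 0],
    [-0.217, 0.36, 0.07, 0, 0, 0],
    [-0.217, 0.36, 0.07, 0, 0, 0],
  ],
)

```text
t: 2.17
tool_pos: [0.5764, 0.2515, 0.4613]
orientation: [-2.414, -2.011, -0.001]
force: [-0.3, 0.2, 0.3]
opening: 0.0925
gripper_force: 0.0
```

Run:
```python
from h import *
plan([.578,.249,.381],-.19)
s=read_camera("scene");t=read_camera("top")
p=read_state()["tool_pos"]
T=[crop(s,285,105,100,150,4),crop(t,170,140,50,75,8)]
def mk(im,c,q,u0,v0,k,col):
    u,v=pix(c,q);cv2.circle(im,(int((u-u0+.5)*k),int((v-v0+.5)*k)),2,col,-1)
for q,col in[(p-[0,0,.186],(0,0,255)),([.578,.249,.211],(0,255,0)),([.578,.249,.226],(255,0,255))]:
    mk(T[0],s,np.array(q),285,105,4,col);mk(T[1],t,np.array(q),170,140,8,col)
cv2.imwrite("pics/c2.png",np.hstack(T))
```

```text
t 2.175 pos [0.5764 0.2515 0.4613] yaw -0.1816 F [-0.3  0.2  0.3] grip 0.0 open 0.0925
shift [-0.011  0.01   0.401] turn [ 0.0001 -0.0002  0.0027]
```

View pics/c2.png

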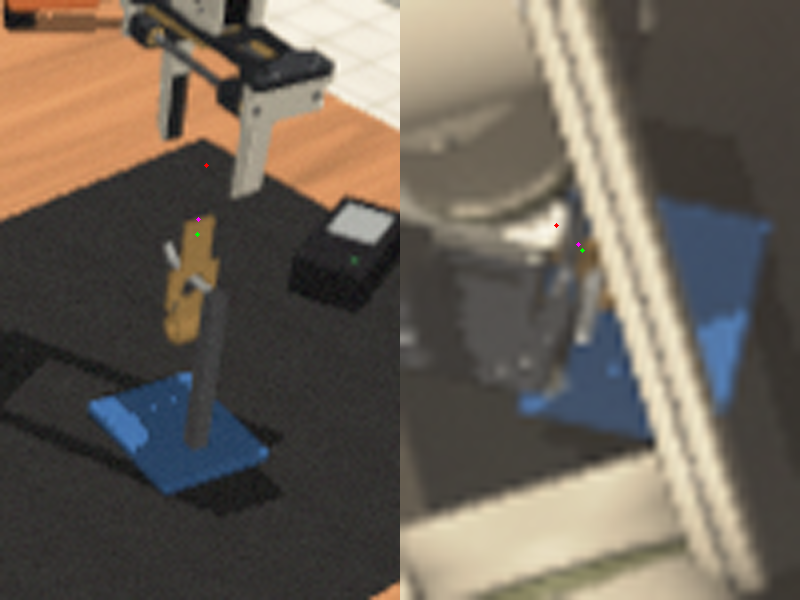

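The gripper stands square above the tab. The predicted tab top at (198,219) falls on the leaf's top edge, so I'll descend and close.

Call:
arm_command(
  increments=[
    [-0.011, 0.01, 0.13, 0, 0, 0.003],
    [-0.011, 0.01, 0.25, 0, 0, 0.003],
    [-0.011, 0.01, 0.34, 0, 0, 0.003],
    [-0.011, 0.01, 0.4, 0, 0, 0.003],
    [-0.011, 0.01, 0.4, 0, 0, 0.003],
  ],
)

```text
t: 2.9
tool_pos: [0.5783, 0.2481, 0.3799]
orientation: [-2.424, -1.998, 0.002]
force: [-0.2, -0.5, 0.1]
opening: 0.093
gripper_force: 0.0
```

Call:
arm_command(
  increments=[
    [0, 0, 0, 0, 0, 0],
    [0, 0, 0, 0, 0, 0],
    [0, 0, 0, 0, 0, 0],
    [0, 0, 0, 0, 0, 0],
    [0, 0, 0, 0, 0, 0],
  ],
  fingers=1,
  force=40,
)

```text
t: 3.52
tool_pos: [0.5786, 0.248, 0.3808]
orientation: [2.424, 1.998, 0.0]
force: [-0.1, -0.5, -0.3]
opening: 0.0474
gripper_force: 0.0
```

Run:
```python
from h import *
plan([.578,.249,.381],-.19)
s=read_camera("scene")
a=crop(s,285,125,100,100,6)
cv2.imwrite("pics/c3.png",a)
```

```text
t 3.525 pos [0.5786 0.248  0.3808] yaw -0.1923 F [-0.1 -0.5 -0.3] grip 0.0 open 0.0474
shift [ 0.004 -0.004 -0.001] turn [ 0.     -0.     -0.0007]
```

View pics/c3.png

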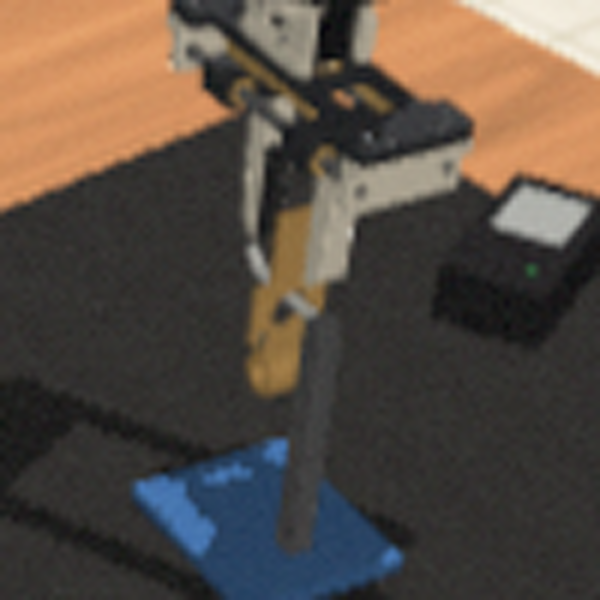

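The fingers are still closing, one on each side of the tab around (295,225). I'll let them finish.

Call:
arm_command(
  increments=[
    [0, 0, 0, 0, 0, 0],
    [0, 0, 0, 0, 0, 0],
    [0, 0, 0, 0, 0, 0],
    [0, 0, 0, 0, 0, 0],
    [0, 0, 0, 0, 0, 0],
  ],
)

```text
t: 4.2
tool_pos: [0.5786, 0.2481, 0.3808]
orientation: [-2.424, -1.998, -0.0]
force: [0.2, -0.4, 0.5]
opening: 0.0048
gripper_force: 40.0
```

Call:
arm_command(
  increments=[
    [0, 0, 0, 0, 0, 0],
    [0, 0, 0, 0, 0, 0],
    [0, 0, 0, 0, 0, 0],
    [0, 0, 0, 0, 0, 0],
    [0, 0, 0, 0, 0, 0],
  ],
)

```text
t: 4.82
tool_pos: [0.5786, 0.248, 0.3808]
orientation: [-2.424, -1.998, -0.0]
force: [0.0, -0.8, 0.3]
opening: 0.0053
gripper_force: 40.0
```

Call:
arm_command(
  increments=[
    [0, 0, -0.02, 0, 0, 0],
    [0, 0, -0.04, 0, 0, 0],
    [0, 0, -0.06, 0, 0, 0],
    [0, 0, -0.06, 0, 0, 0],
    [0, 0, -0.06, 0, 0, 0],
  ],
)

```text
t: 5.45
tool_pos: [0.5786, 0.248, 0.3927]
orientation: [2.424, 1.998, -0.0]
force: [-0.4, -0.6, -1.3]
opening: 0.0046
gripper_force: 40.0
```

Run:
```python
from h import *
plan([.48,.267,.393],-.19)
s=read_camera("scene")
a=crop(s,305,145,60,60,10)
cv2.imwrite("pics/c4.png",a)
```

```text
t 5.45 pos [0.5786 0.248  0.3927] yaw -0.1923 F [-0.4 -0.6 -1.3] grip 40.0 open 0.0046
shift [-0.001 -0.502 -0.002] turn [-0.      0.     -0.0007]
```

View pics/c4.png

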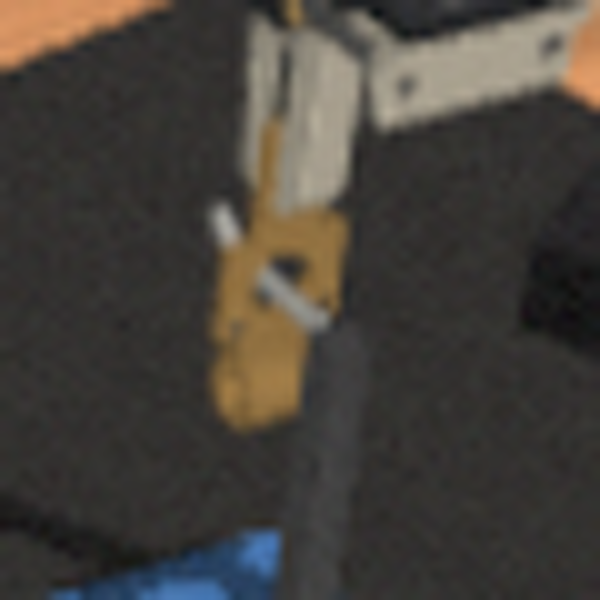

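The leaf hangs free, with the bar through its eye at about (285,280). I'll draw it off level.

Call:
arm_command(
  increments=[
    [0, -0.06, 0, 0, 0, 0],
    [0, -0.14, 0, 0, 0, 0],
    [0, -0.22, 0, 0, 0, 0],
    [0, -0.3, 0, 0, 0, 0],
    [0, -0.36, 0, 0, 0, 0],
  ],
)

```text
t: 6.12
tool_pos: [0.5068, 0.2621, 0.3928]
orientation: [-2.424, -1.998, 0.0]
force: [-0.1, 0.4, -1.8]
opening: 0.0045
gripper_force: 40.0
```

Call:
arm_command(
  increments=[
    [0, -0.08, 0, 0, 0, 0],
    [0, -0.16, 0, 0, 0, 0],
    [0, -0.16, -0.15, 0, 0, 0],
    [0, -0.16, -0.3, 0, 0, 0],
    [0, -0.16, -0.3, 0, 0, 0],
  ],
)

```text
t: 6.75
tool_pos: [0.4765, 0.2683, 0.4557]
orientation: [2.423, 1.997, 0.008]
force: [-0.7, 0.1, -2.4]
opening: 0.0048
gripper_force: 40.0
```

Run:
```python
from h import *
plan([.5,-.225,.45],.04)
s=read_camera("scene");t=read_camera("top")
T=[crop(s,325-50,100,100,130,4),crop(s,195,225,50,50,8)]
T=[cv2.copyMakeBorder(x,0,600-x.shape[0],0,400-x.shape[1],cv2.BORDER_CONSTANT) for x in T]
b=crop(t,262,130,92,62,4)[:200,:400];T[1][400:400+b.shape[0],:b.shape[1]]=b
cv2.imwrite("pics/c5.png",np.hstack(T))
```

```text
t 6.75 pos [0.4765 0.2683 0.4557] yaw -0.1921 F [-0.7  0.1 -2.4] grip 40.0 open 0.0048
shift [-2.399  0.586  0.023] turn [ 0.0015 -0.0009 -0.0739]
```

View pics/c5.png

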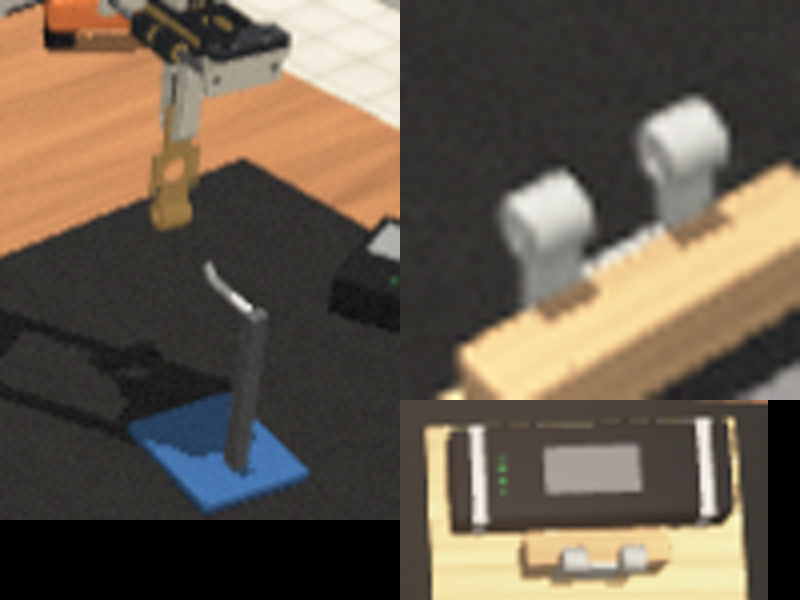

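The leaf is clear of the hook. I'll carry it level towards the dock.

Call:
arm_command(
  increments=[
    [-0.12, 0.05, 0, 0, 0, 0],
    [-0.3, 0.14, 0, 0, 0, 0],
    [-0.5, 0.24, 0, 0, 0, 0],
    [-0.7, 0.34, 0, 0, 0, 0],
    [-0.9, 0.44, 0, 0, 0, 0],
  ],
)

```text
t: 7.48
tool_pos: [0.5283, 0.0731, 0.4503]
orientation: [-2.423, -1.997, 0.004]
force: [0.1, -0.1, -1.5]
opening: 0.0052
gripper_force: 40.0
```

Call:
arm_command(
  increments=[
    [-0.2, 0.1, 0, 0, 0, 0],
    [-0.4, 0.2, 0, 0, 0, 0],
    [-0.6, 0.28, 0, 0, 0, 0],
    [-0.75, 0.35, 0, 0, 0, 0],
    [-0.85, 0.4, 0, 0, 0, 0],
  ],
)

```text
t: 8.1
tool_pos: [0.5744, -0.1092, 0.4504]
orientation: [-2.424, -1.995, 0.003]
force: [0.9, -0.6, -2.2]
opening: 0.0048
gripper_force: 40.0
```

Run:
```python
from h import *
plan([.6176,-.225,.45],.04)
t=read_camera("top");g=t["image"].astype(int)
P=[]
for u in range(276,344):
    c=g[165:200,u,0].astype(float);k=np.argmin(np.diff(c));d=-np.diff(c)[max(k-2,0):k+3]
    P.append(atz(t,u,165+.5+np.sum(d*np.arange(max(k-2,0),k+3)[:len(d)])/d.sum(),.012)[:2])
P=np.array(P);f=np.polyfit(P[:,1],P[:,0],1);r=P[:,0]-np.polyval(f,P[:,1]);m=abs(r)<.004
f=np.polyfit(P[m,1],P[m,0],1);print("n",m.sum(),"yaw",-np.arctan(f[0]),"front x at y=-.225",np.polyval(f,-.225))
```

```text
t 8.1 pos [ 0.5744 -0.1092  0.4504] yaw -0.1935 F [ 0.9 -0.6 -2.2] grip 40.0 open 0.0048
shift [-0.527  0.323  0.001] turn [-0.001  -0.0002 -0.0743]
n 9 yaw -0.12138451711863557 front x at y=-.225 0.5829283995648922
```

Call:
arm_command(
  increments=[
    [-0.15, 0.1, 0, 0, 0, 0],
    [-0.3, 0.2, 0, 0, 0, 0],
    [-0.45, 0.28, 0, 0, 0, -0.025],
    [-0.527, 0.323, 0, 0, 0, -0.05],
    [-0.527, 0.323, 0, 0, 0, -0.075],
  ],
)

```text
t: 8.78
tool_pos: [0.618, -0.2243, 0.451]
orientation: [-2.17, -2.269, 0.001]
force: [-0.2, -0.0, -2.1]
opening: 0.0047
gripper_force: 40.0
```

Run:
```python
from h import *
plan([.6176,-.225,.386],.045)
t=read_camera("top")
g=cv2.imread("pics/top0.png")[:,:,2].astype(float);k=1.5625
# dark->light / light->dark crossing at level 120 per column
for name,z,v0,v1 in(("front",.012,277,315),("packback",.012,195,225)):
    P=[]
    for u in range(432,536,2):
        c=g[v0:v1,u];s=(c>130)
        i=np.where(s[:-1]&~s[1:])[0] if name=="front" else np.where(~s[:-1]&s[1:])[0]
        if len(i)==0: continue
        i=i[-1] if name=="front" else i[0]
        v=v0+i+(c[i]-130)/(c[i]-c[i+1])
        P.append(atz(t,(u+.5)/k-.5,(v+.5)/k-.5,z)[:2])
    P=np.array(P);f=np.polyfit(P[:,1],P[:,0],1);print(name,len(P),"yaw",-np.arctan(f[0]),"x",np.polyval(f,-.225),"res",np.std(P[:,0]-np.polyval(f,P[:,1])))
s=read_camera("scene")
p=read_state()["tool_pos"]-[0,0,.261]
a=crop(s,180,180,100,100,6);cv2.imwrite("pics/c6.png",a)
```

```text
t 8.775 pos [ 0.618  -0.2243  0.451 ] yaw 0.0449 F [-0.2 -0.  -2.1] grip 40.0 open 0.0047
shift [-0.004 -0.001  0.325] turn [-0.0006 -0.0003 -0.    ]
front 52 yaw 0.0668688690466865 x 0.5680684901905177 res 0.0006687334677863542
packback 27 yaw 0.059927976287262 x 0.7758016255680158 res 0.013146189576041039
```

View pics/c6.png

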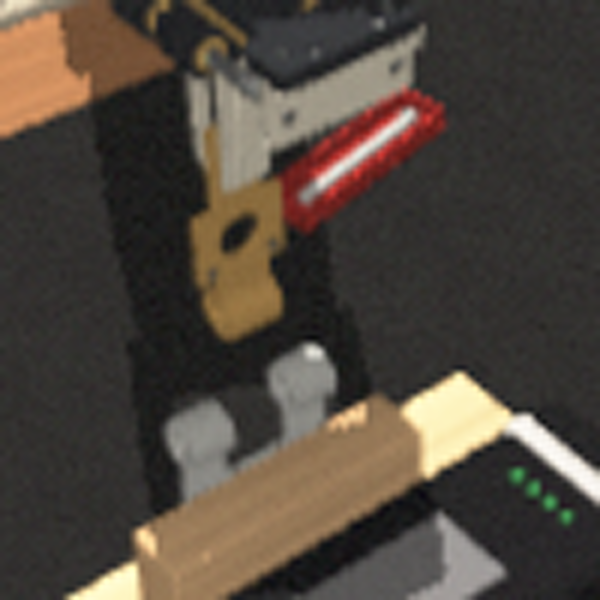

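The leaf hangs above the gap: its knuckle is at about (243,310) and the steel knuckles at (205,435) and (302,380). Next I'll fit cylinder outlines to all three in this camera, so that its calibration bias cancels.

```bash
cat > fit.py <<'E'
from h import *
from scipy.ndimage import gaussian_filter,map_coordinates
from scipy.optimize import minimize
a=np.linspace(0,2*np.pi,73)
def hull(c,p,yaw,y0,y1,r=.0135):
    ax=np.array([-np.sin(yaw),np.cos(yaw),0]);ex=np.array([np.cos(yaw),np.sin(yaw),0])
    q=[pix(c,p+ax*y+r*(np.cos(t)*ex+np.sin(t)*np.array([0,0,1]))) for y in(y0,y1) for t in a]
    h=cv2.convexHull(np.float32(q))[:,0]
    n=np.roll(h,-1,0);L=np.linalg.norm(n-h,axis=1);S=[];N=[]
    for i in range(len(h)):
        m=max(1,int(L[i]*4));d=(n[i]-h[i])/max(L[i],1e-6)
        for k in range(m):S.append(h[i]+(k+.5)/m*(n[i]-h[i]));N.append([d[1],-d[0]])
    S,N=np.array(S),np.array(N);N*=np.sign(np.sum(N*(S-S.mean(0)),1).mean());return S,N
def score(I,c,p,yaw,y0,y1,keep,d=1.0):  # keep=+1: leave out hull facing down; -1: facing up
    S,N=hull(c,p,yaw,y0,y1);k=keep*N[:,1]<.5;S,N=S[k],N[k]
    f=lambda X:map_coordinates(I,[X[:,1],X[:,0]],order=1)
    return np.mean(f(S-d*N)-f(S+d*N))
def best(I,c,z,parts,keep,g,yaw,fy):
    def f(v):
        w=v[2]/10 if fy else yaw
        return -sum(score(I,c,np.array([v[0]/100,v[1]/100,z]),w,y0,y1,keep) for y0,y1 in parts)
    G=[(g[0]+i,g[1]+j) for i in np.arange(-.008,.009,.002) for j in np.arange(-.008,.009,.002)]
    b=min(G,key=lambda q:f([q[0]*100,q[1]*100,yaw*10]))
    x0=[b[0]*100,b[1]*100]+([yaw*10] if fy else [])
    S=np.vstack([x0]+[np.array(x0)+.2*e for e in np.eye(len(x0))])
    r=minimize(f,x0,method="Nelder-Mead",options=dict(initial_simplex=S));v=r.x
    return np.r_[v[:2]/100,v[2]/10 if fy else yaw,-r.fun]
K=[(.018,.042),(-.042,-.018)]
E
python3 - <<'E'
from fit import *
np.set_printoptions(precision=4,suppress=True)
c=read_camera("scene");I=gaussian_filter(c["image"].max(2).astype(float),.5)
st=read_state();p=st["tool_pos"];yaw=.045
for w in(.03,.06):print("steel",best(I,c,.125,K,1,(.62,-.223),w,False))
print("steel yaw free",best(I,c,.125,K,1,(.62,-.223),.05,True))
for dz in(.261,.263):print("leaf",best(I,c,p[2]-dz,[(-.014,.014)],-1,(p[0],p[1]),yaw,False))
I0=cv2.resize(cv2.imread("pics/scene0.png").max(2),(512,384),interpolation=cv2.INTER_AREA).astype(float)
print("steel t0",best(gaussian_filter(I0,.5),c,.125,K,1,(.62,-.223),.05,True))
t=read_camera("top");J=cv2.resize(cv2.imread("pics/top0.png").max(2),(512,384),interpolation=cv2.INTER_AREA).astype(float)
u=lambda x,y:((x/6)+180-.5*0,(y/6)+180)
for e in[((138,532),(378,400))]:
    A,B=[atz(c,*u(*q),.092) for q in e];print("jamb edge",A[:2],B[:2],"yaw",np.arctan2(-(B-A)[0],(B-A)[1]))
print("tool",p)
E
```

```text
steel [  0.6187  -0.2236   0.03   159.8546]
steel [  0.6191  -0.2236   0.06   163.8845]
steel yaw free [  0.6191  -0.2236   0.0648 164.209 ]
leaf [ 0.6167 -0.2229  0.045  82.0095]
leaf [ 0.6148 -0.2218  0.045  82.15  ]
steel t0 [  0.6187  -0.2235   0.0631 213.1531]
jamb edge [ 0.6309 -0.295 ] [ 0.6242 -0.1531] yaw 0.046946294659734766
tool [ 0.6179 -0.223   0.4516]
```

Steel and leaf agree within about 2 mm, and the dock yaw is about 0.063. I'll correct and start lowering.

```bash
python3 -c "
from h import *
plan([.6198,-.2240,.386],.063)"
```

```text
t 8.975 pos [ 0.6179 -0.2229  0.4519] yaw 0.0421 F [-0.5 -0.4 -1.2] grip 40.0 open 0.005
shift [-0.006  0.01   0.33 ] turn [-0.0003 -0.0002 -0.0067]
```

Call:
arm_command(
  increments=[
    [-0.003, 0.009, 0, 0, 0, -0.006],
    [-0.003, 0.009, 0.06, 0, 0, -0.006],
    [-0.003, 0.009, 0.12, 0, 0, -0.006],
    [-0.003, 0.009, 0.18, 0, 0, -0.006],
    [-0.003, 0.009, 0.22, 0, 0, -0.006],
  ],
)

```text
t: 9.6
tool_pos: [0.6194, -0.224, 0.407]
orientation: [-2.15, -2.288, 0.001]
force: [-0.6, 0.2, -1.6]
opening: 0.0049
gripper_force: 40.0
```

Call:
arm_command(
  increments=[
    [0, 0, 0.02, 0, 0, 0],
    [0, 0, 0.05, 0, 0, 0],
    [0, 0, 0.08, 0, 0, 0],
    [0, 0, 0.105, 0, 0, 0],
    [0, 0, 0.105, 0, 0, 0],
  ],
)

```text
t: 10.22
tool_pos: [0.6195, -0.224, 0.3871]
orientation: [-2.151, -2.289, 0.001]
force: [-0.9, -0.6, -3.1]
opening: 0.0048
gripper_force: 40.0
```

Run:
```python
from fit import *
np.set_printoptions(precision=4,suppress=True)
for i in range(4):
    c=read_camera("scene");s=read_state();print(s["tool_pos"].round(4),s["force"].round(1))
plan([.6198,-.2240,.386],.063)
I=gaussian_filter(c["image"].max(2).astype(float),.5)
print("steel",best(I,c,.125,K,1,(.62,-.223),.063,False))
a=crop(c,200,205,60,60,10)
for p,parts,col in[((.619,-.2236,.125),K,(0,255,0)),((.619,-.2236,.125),[(-.014,.014)],(0,0,255))]:
    for y0,y1 in parts:
        S,_=hull(c,np.array(p),.063,y0,y1)
        for u,v in S:cv2.circle(a,(int((u-200+.5)*10),int((v-205+.5)*10)),0,col,-1)
cv2.imwrite("pics/c7.png",a)
```

```text
[ 0.6196 -0.2241  0.3876] [ 0.2  0.5 -1.5]
[ 0.6196 -0.2241  0.3879] [-0.2 -0.2 -1.3]
[ 0.6197 -0.2241  0.388 ] [-0.2  0.2 -2.3]
[ 0.6197 -0.2241  0.3881] [-0.6  0.9 -1.7]
t 10.425 pos [ 0.6197 -0.2241  0.3881] yaw 0.0622 F [-0.6  0.9 -1.7] grip 40.0 open 0.0046
shift [0.001 0.001 0.011] turn [ 0.0002  0.0001 -0.0003]
steel [ 0.6193 -0.2238  0.063  99.9731]
```

View pics/c7.png

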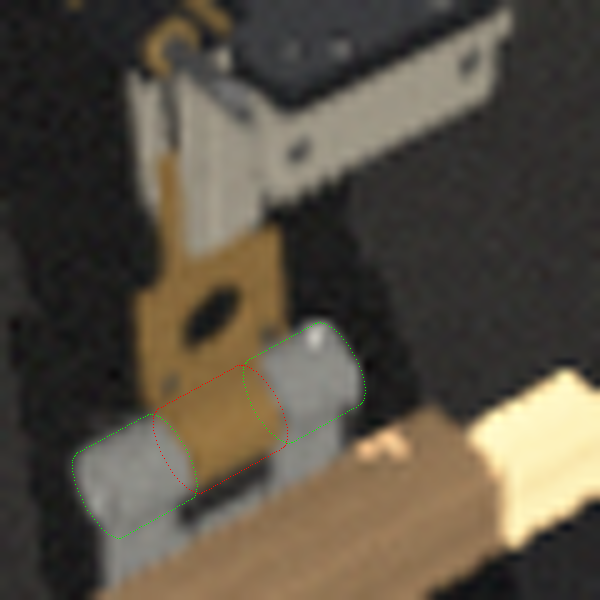

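The brass knuckle sits between the steel ones, and its lower edge runs from about (200,490) to (280,450), close to the target outline. I'll lower it the last 2 mm, then check the bottom edge numerically using colour.

Call:
arm_command(
  increments=[
    [0, 0, 0.005, 0, 0, 0],
    [0, 0, 0.01, 0, 0, 0],
    [0, 0, 0.011, 0, 0, 0],
    [0, 0, 0.011, 0, 0, 0],
    [0, 0, 0.011, 0, 0, 0],
  ],
)

```text
t: 11.05
tool_pos: [0.6196, -0.2241, 0.3855]
orientation: [2.151, 2.289, 0.0]
force: [0.4, 0.1, -1.6]
opening: 0.0047
gripper_force: 40.0
```

Run:
```python
from fit import *
np.set_printoptions(precision=4,suppress=True)
c=read_camera("scene");plan([.6195,-.2240,.386],.063)
im=c["image"].astype(float);I=gaussian_filter(im.max(2),.5)
B=gaussian_filter(im[:,:,0]-im[:,:,2],.5)   # brass: red minus blue
print("steel",best(I,c,.125,K,1,(.62,-.223),.063,False))
P=np.array([.619,-.2236,.125])
up=lambda v:P+np.array([v[0],v[1],v[2]])
# ends along y and the lower edge of the brass, at the steel's measured place
for nm,e in(("dz",[0,0,1]),("dx",[1,0,0]),("dy",[0,1,0])):
    g=np.arange(-.006,.0061,.001);r=[]
    for d in g:
        S,N=hull(c,P+d*np.array(e),.063,-.014,.014)
        k=(N[:,1]>.6) if nm!="dy" else (abs(N[:,0])>.75)
        S,N=S[k],N[k];f=lambda X:map_coordinates(B,[X[:,1],X[:,0]],order=1)
        r.append(np.mean(f(S-N)-f(S+N)))
    print(nm,(g*1000).round().astype(int),np.round(r,1))
```

```text
t 11.1 pos [ 0.6196 -0.2241  0.3856] yaw 0.0621 F [ 1.4 -0.9 -1.4] grip 40.0 open 0.0046
shift [ 0.    -0.001 -0.002] turn [ 0.      0.     -0.0003]
steel [ 0.6193 -0.2238  0.063  97.2689]
dz [-6 -5 -4 -3 -2 -1  0  1  2  3  4  5  6] [20.3 27.4 33.8 39.4 43.9 46.7 47.2 46.  43.5 40.1 36.2 32.2 28.4]
dx [-6 -5 -4 -3 -2 -1  0  1  2  3  4  5  6] [15.7 21.5 27.8 34.3 40.2 44.8 47.2 47.3 44.5 39.4 32.4 24.5 16.3]
dy [-6 -5 -4 -3 -2 -1  0  1  2  3  4  5  6] [13.8 18.5 23.7 27.6 31.  33.5 33.4 31.9 29.4 27.1 25.7 24.  22.5]
```

All three offsets peak within 1 mm of zero, and the force shows only the leaf's weight. I'm handing in.

```bash
python3 -c "
from plant import *
print(close_job())"
```

```text
the job is handed in; nothing more can be done
None
```

The job is handed in at about 11 s of the 48 s allowed: the gripper holds the leaf with its knuckle in the dock gap, and the camera fit puts the bores within about 1 mm of each other; the verdict was not shown to me.

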